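Nest the sample beakers in a carrier clamped by bench locking pliers

ROBOT

A 7-joint arm with a two-finger parallel gripper is mounted at the origin on the work surface. World frame = base frame: x ahead of the robot, y to its left, z up, the work surface at z = 0. Lengths are in m, angles in degrees, forces in N, time in s.
With the tool pointing down it reaches from about 0.425 to 1.025 m from the base axis. Payload 9.4 kg.
Tool frame: the origin (TCP) lies at the very end of the fingers, on their centre line; the grasp point (between the pads) lies 19 mm behind it; z points along the fingers, y is the line along which they close (so a half turn about z gives the same grasp; the last joint's range is limited). The gripper opens to 85 mm and grips with 20 to 120 N. Pads are 22 mm wide; open, the fingers measure 114 mm over their backs; the gripper's body (76 mm by 85 mm) begins 54 mm behind the grasp point. The pads swing forward as they close: fully open they stand 13 mm farther back than shut.
Start: joints at [62.813, 34.337, -0.143, 91.639, 0.103, 54.024, -4.572], TCP at [0.281, -0.668, 0.231] pointing down, gripper open.
Joint ranges: [-147.43, 147.43], [-19.82, 112.94], [-74.19, 73.91], [6.32, 146.72], [-59.91, 239.91], [6.04, 106.73], [-150.56, 150.56]. Speed limits (degrees/s): [127.2, 127.2, 172.46, 172.46, 180, 180, 180].

INTERFACE

Orientations are given as a 3x3 rotation matrix whose columns are the frame's x, y, z axes.
In Python, from cell import env gives the robot as it stands.
- The arm moves only by the tool nudge_tcp, called after ">>>" in YAML: its name, and indented under it one key for each argument. Schema: {"type":"object","properties":{"segments":{"type":"object","properties":{"motion":{"type":"array","items":{"type":"array","items":{"type":"number"},"minItems":4,"maxItems":4},"minItems":1,"maxItems":8}},"additionalProperties":false,"required":["motion"]},"jaw":{"type":"number"},"grip_force":{"type":"number"},"only":{"type":"string"},"quiet":{"type":"boolean"},"lines":{"type":"string"}},"required":["segments"],"additionalProperties":false}. segments is an object whose key "motion" holds a list of rows, 1 to 8 of them, each of 4 numbers: dx, dy, dz in m, then a turn about the tool's z in degrees; each row shifts and turns the commanded pose from where the row before left it, along the tool's axes as they then stand; what a row does not reach is not made up. A row lasts 1/8 s, in which the tool goes at most 0.0625 m and 10.7 degrees, less where a joint would pass 70% of its speed; a pose out of reach is approached as far as the arm can. jaw is the finger opening in m, set as the call begins (left out keeps the last). The fingers move at their own pace and stop on an object; grip_force is the grip in N (left out, the last holds). Time passes only in rows, so rows that do not move let the fingers close. The tool returns the time, the measured TCP pose, the force, the opening and the grip force at its end. only (a regular expression) keeps the lines of the reply that match it, lines (a string "A,B") keeps lines A to B, and quiet returns only ok. Input that does not fit is refused with a message, and nothing moves.
- env.state(): the state, without advancing time (a new reading comes with each control period).
- env.get_image(name): name is "scene" or "top" or "wrist"; returns a dict with "image" (400x640x3 uint8, red, green, blue), "vertical_fov" (degrees; the focal length in pixels is half the picture's height over the tangent of half this angle, whatever the lens; pixels are square), "cx", "cy" (the principal point, pixels), "eye" and "orientation" of the camera in the world. Camera axes: x right, y down, z forward; pixel columns grow to the right and rows downward; lengths in m; the calibration is good to about 2 mm. A picture is of the moment at which its call begins. There is no depth.
- env.job_done(): hands the job in; it is judged then, once.
The state is a dict: "time_s": time; "q": joint angles; "joint_velocities": joint speeds; "joint_torque": joint torques, N m; "tcp_pos": TCP position; "tool_rot": TCP orientation; "contact_force": force on the tool from outside, world axes, zero at the start; "ft_torque": the same for the moment, N m; "opening": finger opening in m; "finger_force": force on a finger pad.
Only numpy, scipy, OpenCV 4.12 (cv2) and the standard library are available. Lean on these libraries where they do the work, as an engineer would, in place of code of your own. Each camera call takes 0.05 s, during which the arm holds its last target. There are 200 camera calls.

TASK

Stand the empty aluminium carrier between the open jaws of the bench-mounted locking pliers, on their plate, and squeeze the two handles together until they snap over centre and stay locked on it. With the carrier held, nest every white beaker upright in it, one inside another and each fully home; then pull the release lever until the pliers spring open, and lift the loaded carrier out and stand it flat in the steel tray. Leave the other things on the bench where they are.

Things in the scene. Friction and masses are not known exactly. Their poses are not given: they have to be found in the camera images.
- carrier: aluminium block 60 (x) by 67 (y) by 56 mm, 280 g, with a tapered pocket shaped like a beaker's inside (mouth 47 mm); origin centre of underside. Two lugs, 26 mm wide and 4 thick, flush with the y faces (67 mm over both, 59 between), rise to 98 mm: grip across them, closing along y. x faces go to the jaws, y along the pliers' y. The k-th nested beaker sits 16 k mm above the carrier's underside
- beaker_a: white plastic beaker, one of 2 to 4 alike (absent: None), upright; origin centre of underside, z its axis. 56 mm high; outside 27 mm wide at the foot, tapering to 45 at 42 mm up, then a straight collar 51 wide from 42.5 to 56 mm to grip by. Wall 1.8, weighted floor 16 mm thick, 70 g. In the carrier or another beaker it seats with its underside 16 mm above the other's, 1.2 mm play, collar proud
- beaker_b: white plastic beaker, one of 2 to 4 alike (absent: None), upright; origin centre of underside, z its axis. 56 mm high; outside 27 mm wide at the foot, tapering to 45 at 42 mm up, then a straight collar 51 wide from 42.5 to 56 mm to grip by. Wall 1.8, weighted floor 16 mm thick, 70 g. In the carrier or another beaker it seats with its underside 16 mm above the other's, 1.2 mm play, collar proud
- beaker_c: white plastic beaker, one of 2 to 4 alike (absent: None), upright; origin centre of underside, z its axis. 56 mm high; outside 27 mm wide at the foot, tapering to 45 at 42 mm up, then a straight collar 51 wide from 42.5 to 56 mm to grip by. Wall 1.8, weighted floor 16 mm thick, 70 g. In the carrier or another beaker it seats with its underside 16 mm above the other's, 1.2 mm play, collar proud
- beaker_d: white plastic beaker, one of 2 to 4 alike (absent: None), upright; origin centre of underside, z its axis. 56 mm high; outside 27 mm wide at the foot, tapering to 45 at 42 mm up, then a straight collar 51 wide from 42.5 to 56 mm to grip by. Wall 1.8, weighted floor 16 mm thick, 70 g. In the carrier or another beaker it seats with its underside 16 mm above the other's, 1.2 mm play, collar proud
- pliers: bench-fixed locking pliers lying flat on a grey plate 150 mm (x) by 300 mm (y), 6 mm thick; origin under the pivot, on the bench. The jaws point to +y, the two handles to -y, all swinging in the level plane and always symmetrically about the centre line x = 0 (both handles and both jaws are geared together)
- jaw_mid (a point): point on the plate's upper face midway between the jaws, 95 mm to +y of the pivot, axes as the pliers: the carrier's underside centre belongs here (within 12 mm before clamping; the jaws centre it in x). The open jaws leave 72 mm between their pads; jaws and pads lie between 14 and 38 mm above the bench
- pad_near: sprung rubber pad on the jaw at the pliers' -x side (its origin lies at the pliers' pivot, not at the pad); 34 mm long, presses the carrier with about 12 N when locked
- pad_far: the same on the jaw at the pliers' +x side
- handle_near (a joint): swing of the handles (both move alike), rad: 0 open (held there by springs), dead centre at 0.11, locked against a stop at 0.13. Squeezing takes up to about 10 N on each handle; past dead centre it stays by itself, and comes back only when the release lever is pulled
- grip_near (a point): outer face of the handle at the pliers' -x side, where fingers press, 120 mm from the pivot; it moves with the handle. Handle bars are 10 mm thick, span 27 to 57 mm above the bench and run from 50 to 145 mm from the pivot
- grip_far (a point): the same on the other handle; over both outer faces the pair measures 65 mm open and 34 mm locked
- squeeze (a point): fixed point midway between the handles, 120 mm to -y of the pivot, 46 mm above the bench: squeeze here from above, closing along the pliers' x
- release (a joint): swing of the release lever, rad: 0 at rest (pointing to the pliers' -y between and above the handles), up to 0.8, its knob moving first towards the pliers' -x. With the pliers locked it forces the handles back over centre by about 0.5; takes under 4 N at the knob; springs back when let go
- knob (a point): middle of the upright round knob at the end of the release lever: 14 mm in diameter, from 68 to 92 mm above the bench; the lever's flat bar below it is 64 to 70 mm above the bench
- lever_axis (a point): the vertical axis of the release lever, at the knob's height; 75 mm from the knob and 90 mm to -y of the pivot
- tray: fixed steel tray 170 mm (x) by 130 mm (y), open on top, walls 14 mm high and 4 mm thick, floor 4 mm thick; origin at the centre of its underside on the bench
- dish: bystander: closed clear petri dish, 62 mm across, 15 mm high; origin at the centre of its underside
- pen: bystander: marker pen lying along its x, 110 mm long, 13 mm thick; origin under its middle
- vial: bystander: small jar, 32 mm across, 55 mm high; origin at the centre of its underside
- tube_0: bystander: conical tube standing on its cap, 34 mm across, 111 mm high; origin at the centre of its underside
- tube_1: bystander: another such tube

How it is judged:
By the outcome, as a careful person would: the job done as asked, in the order asked, and still so for the second after the job is handed in, with the robot touching nothing.
Of beaker_a, beaker_b, beaker_c, beaker_d only 2 to 4 are there at a start; the rules pass over those that are not, and their reading is None.
At some moment in a run one of beaker_a, beaker_b, beaker_c, beaker_d may be knocked a few centimetres aside while the robot is not near it.
It also fails if it takes over 210 s, if anything falls off the work surface, if the arm or the gripper's body presses on something with over 40 N, if the wrist force passes 120 N, or if a joint passes its speed limit or range.

## Working session

There is one attempt and no reset: what is moved stays moved. The work goes in short steps, Python scripts to look and compute and a tool call to move; the robot and the scene stay as the last step left them, time stands still between calls to the robot, and variables do not carry over. Pictures are saved under pics/ and viewed, at most 14 in all, crops included, and the job is handed in when it is done.

```bash
ls; mkdir -p pics; python3 - <<'E'
from cell import env
import cv2,numpy as np
for n in("scene","top","wrist"):
    d=env.get_image(n);cv2.imwrite(f"pics/{n}0.png",d["image"][:,:,::-1])
    print(n,d["vertical_fov"],d["cx"],d["cy"],np.round(d["eye"],4).tolist(),np.round(d["orientation"],4).tolist())
s=env.state();print(s["tcp_pos"],s["tool_rot"],s["time_s"])
E
```

```text
cell.py
pics
scene 43.99976301511127 328.5327095517133 202.085332409473 [1.0874, -0.3967, 1.0249] [[0.5693, 0.6855, -0.4538], [0.8221, -0.4802, 0.306], [-0.0081, -0.5473, -0.8369]]
top 56.18508317593016 314.20876620225897 202.84359459361278 [0.3707, -0.0322, 1.0185] [[-0.1284, -0.9712, 0.2007], [-0.9917, 0.1257, -0.0263], [0.0003, -0.2024, -0.9793]]
wrist 66.75990298946687 318.6376277337872 194.25411779222094 [0.3582, -0.6354, 0.3717] [[0.3871, -0.8711, -0.3023], [-0.922, -0.3663, -0.1253], [-0.0016, 0.3273, -0.9449]]
[ 0.28070948 -0.66806162  0.23058789] [[ 9.21889880e-01  3.87451527e-01 -6.03332491e-04]
 [ 3.87451974e-01 -9.21889236e-01  1.09709025e-03]
 [-1.31136437e-04 -1.24515876e-03 -9.99999216e-01]] 0.15
```
View pics/top0.png

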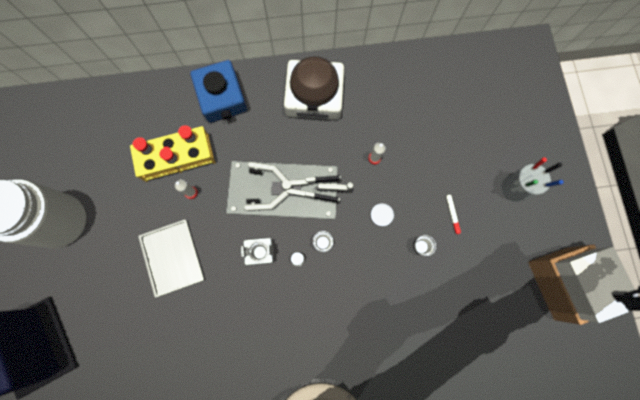

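View pics/scene0.png

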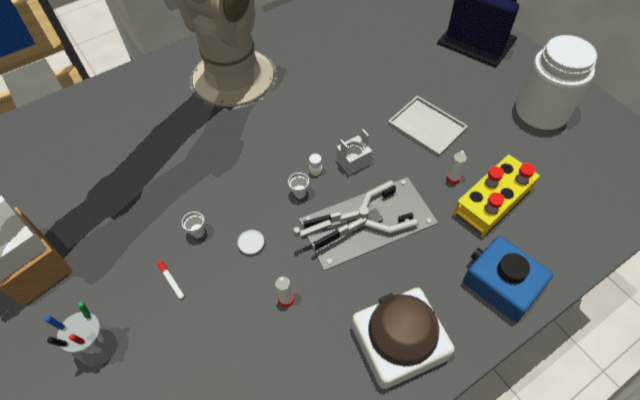

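```bash
cat > h.py <<'E'
from cell import env
import cv2,numpy as np
def cam(n,save=None):
    d=env.get_image(n)
    if save: cv2.imwrite(f"pics/{save}.png",d["image"][:,:,::-1])
    return d
def ray(d,u,v):
    f=200/np.tan(np.radians(d["vertical_fov"])/2)
    r=np.array(d["orientation"])@np.array([(u-d["cx"])/f,(v-d["cy"])/f,1.])
    return np.array(d["eye"]),r/np.linalg.norm(r)
def onz(d,u,v,z):
    e,r=ray(d,u,v); return e+r*(z-e[2])/r[2]
def tri(*obs):  # (d,u,v)... -> point, rms miss
    A=0;b=0;L=[ray(*o) for o in obs]
    for e,r in L:
        P=np.eye(3)-np.outer(r,r);A=A+P;b=b+P@e
    p=np.linalg.solve(A,b)
    return p,[round(float(np.linalg.norm((np.eye(3)-np.outer(r,r))@(p-e))),4) for e,r in L]
def px(d,p):
    f=200/np.tan(np.radians(d["vertical_fov"])/2)
    c=np.array(d["orientation"]).T@(np.array(p)-d["eye"])
    return np.round([d["cx"]+f*c[0]/c[2],d["cy"]+f*c[1]/c[2]],1)
def tool(goal,state=None):  # offset to a world goal in tool axes
    s=state or env.state(); return np.round(np.array(s["tool_rot"]).T@(np.array(goal)-s["tcp_pos"]),4)
E
python3 - <<'E'
from h import *
t=cam("top");s=cam("scene")
for n,a,b in [("carrier",(258,253),(354,155)),("bk1",(322,241),(299,181)),("bk2",(425,245),(194,220)),("vial",(297,258),(316,158)),("dish",(382,214),(251,241)),("plateNW",(233,162),(406,182)),("plateSW",(229,213),(0,0)),("plateNE",(338,168),(0,0)),("plateSE",(336,219),(0,0)),("tube",(376,150),(285,290)),("tray",(170,258),(428,124))]:
    print(n,np.round(onz(t,*a,0.0),3),np.round(onz(s,*b,0.0),3),tri((t,*a),(s,*b)))
E
```

```text
carrier [0.462 0.109 0.   ] [0.448 0.118 0.   ] (array([0.46037652, 0.10673292, 0.01999907]), [0.0008, 0.0008])
bk1 [ 0.472 -0.067  0.   ] [ 0.436 -0.047  0.   ] (array([ 0.46710693, -0.06463043,  0.04986107]), [0.0007, 0.0007])
bk2 [ 0.425 -0.343  0.   ] [ 0.387 -0.318  0.   ] (array([ 0.42306401, -0.32426288,  0.05424857]), [0.002, 0.002])
vial [0.435 0.006 0.   ] [0.399 0.03  0.   ] (array([0.43281294, 0.00609934, 0.0519428 ]), [0.0024, 0.0024])
dish [ 0.524 -0.241  0.   ] [ 0.517 -0.234  0.   ] (array([ 0.52306405, -0.23716009,  0.0124791 ]), [0.0014, 0.0014])
plateNW [0.727 0.154 0.   ] [0.594 0.174 0.   ] (array([0.66777662, 0.11168303, 0.14370386]), [0.0173, 0.0173])
plateSW [0.581 0.177 0.   ] [-0.786 -0.47   0.   ] (array([ 0.45171461, -0.20089702,  0.73250471]), [0.2249, 0.2249])
plateNE [ 0.671 -0.139  0.   ] [-0.786 -0.47   0.   ] (array([ 0.47548122, -0.24567554,  0.67105531]), [0.176, 0.176])
plateSE [ 0.527 -0.113  0.   ] [-0.786 -0.47   0.   ] (array([ 0.42864942, -0.24258307,  0.64994736]), [0.1805, 0.1805])
tube [ 0.71  -0.255  0.   ] [ 0.668 -0.234  0.   ] (array([ 0.69096097, -0.24246427,  0.05642014]), [0.0002, 0.0002])
tray [0.479 0.345 0.   ] [0.478 0.349 0.   ] (array([0.47910436, 0.34514249, 0.00298886]), [0.0012, 0.0012])
```

>>> nudge_tcp:
  segments: {"motion": [[0.0378, -0.0427, -0.0125, 0], [0.0378, -0.0427, -0.0125, 0], [0.0378, -0.0427, -0.0125, 0], [0.0378, -0.0427, -0.0125, 0], [0.0378, -0.0427, -0.0125, 0], [0.0378, -0.0427, -0.0125, 0], [0.0378, -0.0427, -0.0125, 0], [0.0378, -0.0427, -0.0125, 0]]}

```text
time_s: 1.25
tcp_pos: [0.4277, -0.2345, 0.3319]
tool_rot: [[0.922, 0.387, 0.0], [0.387, -0.922, -0.0], [0.0, 0.0, -1.0]]
contact_force: [2.0, -0.0, 0.5]
opening: 0.0855
finger_force: 0.0
```

>>> nudge_tcp:
  segments: {"motion": [[0.0378, -0.0427, -0.0125, 0], [0.0378, -0.0427, -0.0125, 0], [0.0378, -0.0427, -0.0125, 0], [0.0378, -0.0427, -0.0125, 0], [0, 0, 0, 8.4], [0, 0, 0, 8.4], [0, 0, 0, 8.4], [0, 0, 0, 8.4]]}

```text
time_s: 2.25
tcp_pos: [0.5004, -0.0202, 0.3813]
tool_rot: [[0.981, -0.192, -0.0], [-0.192, -0.981, -0.0], [-0.0, 0.0, -1.0]]
contact_force: [-0.3, -0.3, 0.4]
opening: 0.0851
finger_force: 0.0
```

>>> nudge_tcp:
  segments: {"motion": [[0, 0, 0, 0]]}

```text
time_s: 2.38
tcp_pos: [0.5004, -0.0202, 0.3813]
tool_rot: [[0.982, -0.186, -0.0], [-0.186, -0.982, -0.0], [-0.0, 0.0, -1.0]]
contact_force: [0.1, 0.9, 0.2]
opening: 0.0853
finger_force: 0.0
```

```bash
python3 - <<'E'
from h import *
d=cam("wrist","w1");print(d["eye"])
E
```

```text
[ 0.58298776 -0.03579545  0.52251162]
```

View pics/w1.png

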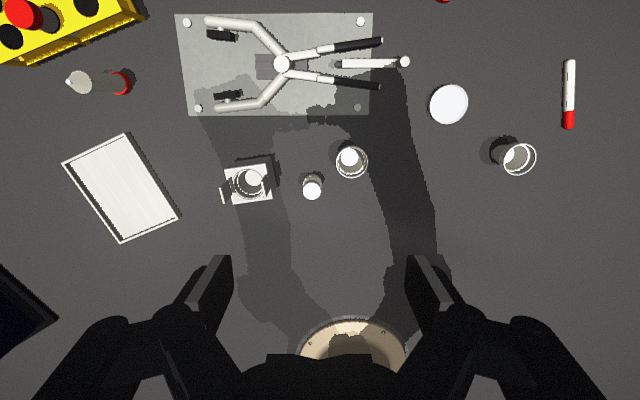

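```bash
python3 - <<'E'
from h import *
i=cv2.imread("pics/w1.png");a=cv2.resize(i[140:215,205:305],None,fx=8,fy=8,interpolation=cv2.INTER_CUBIC);cv2.imwrite("pics/w1c.png",a)
d=cam("wrist");np.savez("w1.npz",**{k:np.array(v) for k,v in d.items()})
for n,u,v,z in [("NW",175,15,.006),("NE",372,13,.006),("SE",368,115,.006),("SW",188,116,.006),("piv",282,64,.06),("knob",405,61,.092),("bk1",351,161,.056),("bk2",517,157,.056),("tl",62,163,.014),("tt",125,133,.014),("tr",179,218,.014),("tb",121,243,.014)]:
    print(n,np.round(onz(d,u,v,z),4))
E
```

```text
NW [0.7256 0.1561 0.006 ]
NE [ 0.6739 -0.1337  0.006 ]
SE [ 0.5283 -0.1083  0.006 ]
SW [0.5817 0.1844 0.006 ]
piv [0.6253 0.0088 0.06  ]
knob [ 0.5963 -0.1526  0.092 ]
bk1 [ 0.4691 -0.0658  0.056 ]
bk2 [ 0.4276 -0.3213  0.056 ]
tl [0.5467 0.4182 0.014 ]
tt [0.5748 0.2924 0.014 ]
tr [0.4119 0.2554 0.014 ]
tb [0.3833 0.3794 0.014 ]
```

View pics/w1c.png

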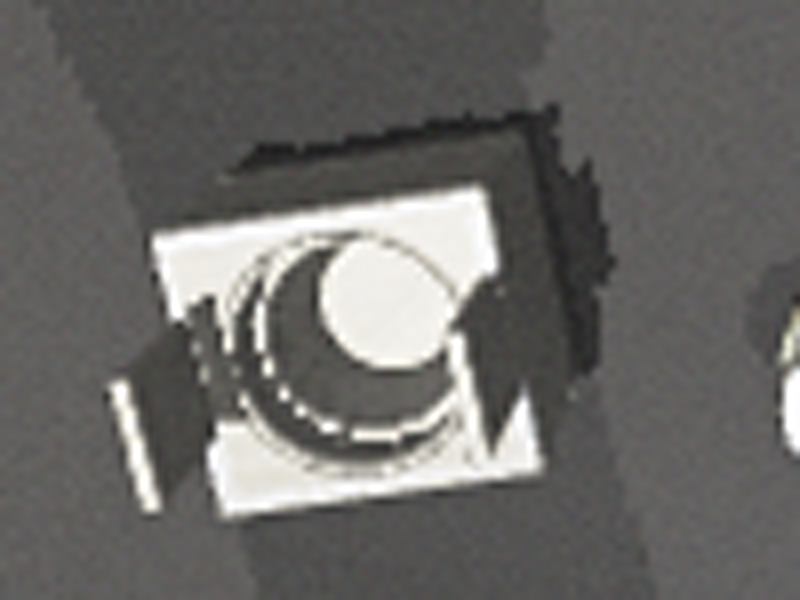

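```bash
python3 - <<'E'
from h import *
d={k:(v if v.ndim else float(v)) for k,v in np.load("w1.npz").items()}
C=np.array([(152,235),(485,185),(543,465),(222,515)])/8+[205,140]
P=np.array([onz(d,*c,.056) for c in C]);print(np.round(P,4),P.mean(0))
for a,b in [(0,1),(3,2),(3,0),(2,1)]:
    v=P[b]-P[a];print(np.hypot(*v[:2]),np.degrees(np.arctan2(v[1],v[0])))
for c in [(110,380),(155,512),(455,340),(490,455)]: print(np.round(onz(d,205+c[0]/8,140+c[1]/8,.098),4))
g=cv2.cvtColor(d["image"],cv2.COLOR_RGB2GRAY)
for n,(u,v) in dict(bk1=(351,161),bk2=(517,157)).items():
    r=24;w=g[v-r:v+r,u-r:u+r];cv2.imwrite(f"pics/{n}.png",cv2.resize(w,None,fx=8,fy=8,interpolation=2))
t=cam("top");x,y=258,253;r=22
T=t["image"][:,:,::-1]
a=[cv2.resize(w,(400,400),interpolation=2) for w in (cv2.imread("pics/bk1.png"),cv2.imread("pics/bk2.png"))]
b=[cv2.resize(T[v-20:v+20,u-20:u+20],(400,400),interpolation=2) for u,v in((322,241),(258,253))]
cv2.imwrite("pics/mix.png",cv2.resize(np.vstack([np.hstack(a),np.hstack(b)]),(600,600)))
E
```

```text
[[0.4928 0.1336 0.056 ]
 [0.4905 0.0665 0.056 ]
 [0.4315 0.0689 0.056 ]
 [0.433  0.1363 0.056 ]] [0.46196602 0.10132907 0.056     ]
0.06717024727768926 -91.9860585003907
0.06745084515512122 -91.30924785871792
0.05984644579780096 -2.613009983955122
0.059047329442509205 -2.3537765969863536
[0.476  0.1338 0.098 ]
[0.4494 0.133  0.098 ]
[0.4717 0.0696 0.098 ]
[0.4489 0.0687 0.098 ]
```

View pics/mix.png

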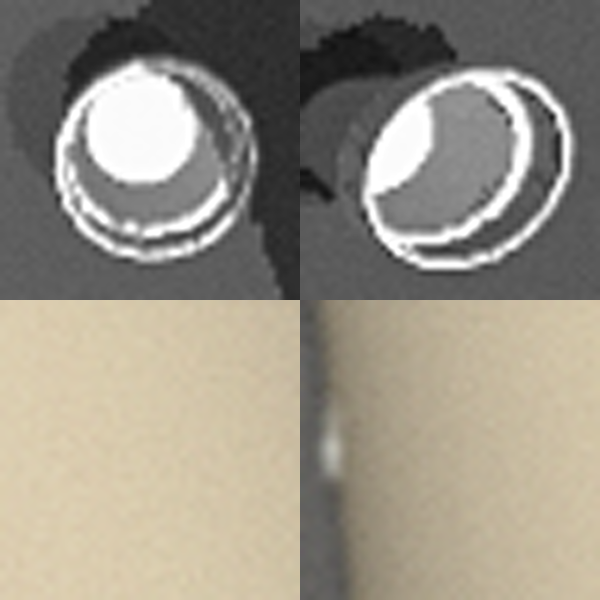

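>>> nudge_tcp:
  segments: {"motion": [[-0.015, -0.028, 0.045, 0], [-0.015, -0.028, 0.045, 0], [-0.015, -0.028, 0.045, 0], [-0.015, -0.028, 0.045, 0], [0, 0, 0, -8.7], [0, 0, 0, 0]]}
  jaw: 0.085
  grip_force: 40

```text
time_s: 3.28
tcp_pos: [0.4625, 0.1012, 0.2009]
tool_rot: [[0.999, -0.035, -0.001], [-0.035, -0.999, 0.0], [-0.001, -0.0, -1.0]]
contact_force: [0.5, 0.5, -0.4]
opening: 0.0852
finger_force: 0.0
```

```bash
python3 - <<'E'
from h import *
print(tool([.462,.1007,.055]))
d={k:(v if v.ndim else float(v)) for k,v in np.load("w1.npz").items()}
print(onz(d,352,162.4,.056),onz(d,520.2,160,.056))
d=cam("wrist","w2")
E
```

```text
[-0.0004  0.0006  0.1459]
[ 0.46661066 -0.06702938  0.056     ] [ 0.42181631 -0.32635832  0.056     ]
```

View pics/w2.png

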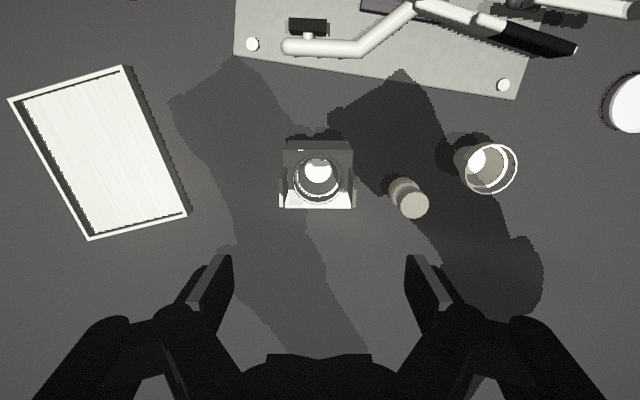

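>>> nudge_tcp:
  segments: {"motion": [[0, 0, 0.05, 0], [0, 0, 0.05, 0], [0, 0, 0.045, 0], [0, 0, 0, 0], [0, 0, 0, 0]]}
  jaw: 0.085
  grip_force: 40

```text
time_s: 3.95
tcp_pos: [0.4633, 0.1009, 0.0576]
tool_rot: [[0.999, -0.038, 0.001], [-0.038, -0.999, 0.0], [0.001, -0.0, -1.0]]
contact_force: [-0.1, 0.4, 0.1]
opening: 0.085
finger_force: 0.0
```

>>> nudge_tcp:
  segments: {"motion": [[0, 0, 0, 0], [0, 0, 0, 0], [0, 0, 0, 0], [0, 0, 0, 0], [0, 0, -0.03, 0], [0, 0, -0.05, 0], [0, 0, 0, 0]]}
  jaw: 0.05
  grip_force: 40

```text
time_s: 4.82
tcp_pos: [0.4644, 0.1011, 0.1403]
tool_rot: [[0.999, -0.038, 0.007], [-0.038, -0.999, 0.002], [0.007, -0.002, -1.0]]
contact_force: [0.7, 0.4, -3.3]
opening: 0.0663
finger_force: 48.5
```

```bash
python3 -c "
from h import *
print(tool([.6425,.1028,.135]))"
```

```text
[ 0.1778 -0.0084  0.0066]
```

>>> nudge_tcp:
  segments: {"motion": [[0.04, -0.002, 0, 0], [0.06, -0.003, 0, 0], [0.05, -0.002, 0, 0], [0.028, -0.001, 0, 0], [0, 0, 0, 8.1], [0, 0, 0, 0], [0, 0, 0, 0]]}

```text
time_s: 5.7
tcp_pos: [0.6401, 0.1024, 0.136]
tool_rot: [[0.985, -0.174, -0.001], [-0.174, -0.985, -0.0], [-0.001, 0.001, -1.0]]
contact_force: [-0.2, -0.6, -4.0]
opening: 0.0665
finger_force: 48.3
```

```bash
python3 - <<'E'
from h import *
print(tool([.6425,.1028,.065]))
cam("wrist","w3")
E
```

```text
[ 0.0023 -0.0009  0.071 ]
```

View pics/w3.png

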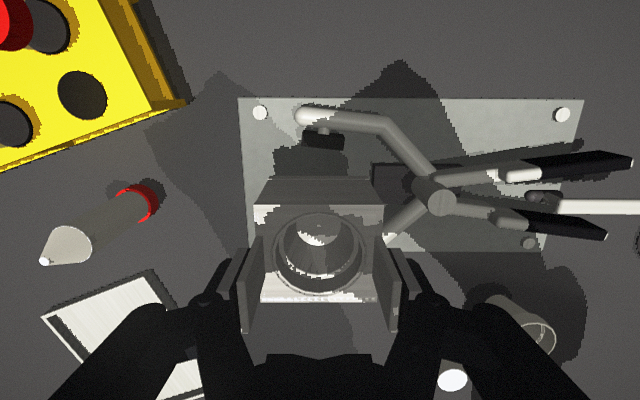

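>>> nudge_tcp:
  segments: {"motion": [[0.004, -0.001, 0.02, 0], [0, 0, 0.03, 0], [0, 0, 0.015, 0], [0, 0, 0.005, 0], [0, 0, 0.001, 0], [0, 0, 0, 0]]}

```text
time_s: 6.5
tcp_pos: [0.6454, 0.1028, 0.0659]
tool_rot: [[0.984, -0.177, 0.001], [-0.177, -0.984, 0.0], [0.001, -0.0, -1.0]]
contact_force: [0.5, 0.1, -4.4]
opening: 0.0664
finger_force: 48.3
```

>>> nudge_tcp:
  segments: {"motion": [[0, 0, 0, 0], [0, 0, 0, 0], [0, 0, 0, 0], [0, 0, -0.04, 0], [0, 0, -0.06, 0], [0, 0, -0.04, 0], [0, 0, 0, 0]]}
  jaw: 0.085

```text
time_s: 7.38
tcp_pos: [0.6466, 0.1031, 0.2091]
tool_rot: [[0.984, -0.177, 0.006], [-0.177, -0.984, 0.001], [0.006, -0.002, -1.0]]
contact_force: [-0.1, -0.9, -0.6]
opening: 0.0852
finger_force: 0.0
```

```bash
python3 - <<'E'
from h import *
print(tool([.604,-.1088,.175]))
cam("wrist","w4")
E
```

```text
[-0.0046  0.2162  0.0336]
```

View pics/w4.png

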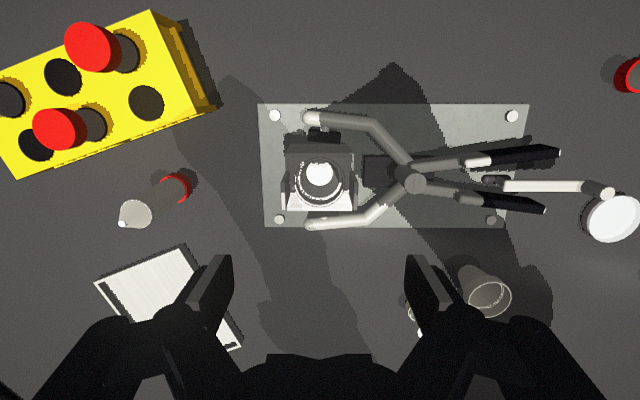

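```bash
python3 -c "
from h import *
print(env.state()['q'])"
```

```text
[  -5.50753588   31.26733362  -12.8778526   102.42896584    9.11243118
   47.1293829  -122.98725827]
```

>>> nudge_tcp:
  segments: {"motion": [[-0.001, 0.05, 0, 0], [-0.001, 0.055, 0, 0], [-0.001, 0.055, 0, 0], [-0.001, 0.055, 0, 0], [0, 0, 0, 10], [0, 0, 0, 10], [0, 0, 0, 10], [0, 0, 0, 10]]}

```text
time_s: 8.43
tcp_pos: [0.602, -0.1082, 0.2036]
tool_rot: [[0.635, -0.772, -0.003], [-0.772, -0.635, 0.0], [-0.002, 0.002, -1.0]]
contact_force: [0.8, 0.1, -0.1]
opening: 0.0847
finger_force: 0.0
```

>>> nudge_tcp:
  segments: {"motion": [[0, 0, 0, 10], [0, 0, 0, 10], [0, 0, 0, 10], [0, 0, 0, 10], [0, 0, 0, 10], [0, 0, 0, 0], [0, 0, 0, 0]]}

```text
time_s: 9.3
tcp_pos: [0.6023, -0.1075, 0.2041]
tool_rot: [[-0.173, -0.985, -0.003], [-0.985, 0.173, -0.0], [0.001, 0.002, -1.0]]
contact_force: [0.4, -0.0, 0.2]
opening: 0.0851
finger_force: 0.0
```

```bash
python3 - <<'E'
from h import *
print(tool([.604,-.1088,.030]),env.state()['q'])
R=np.array(env.state()['tool_rot']);print(np.degrees(np.arctan2(R[1,0],R[0,0])))
E
```

```text
[ 0.0009 -0.0023  0.1741] [ -24.55634885   35.45258423   46.3199597   110.25485534  -33.70711631
   48.96757319 -150.31422808]
-99.93555010799598
```

>>> nudge_tcp:
  segments: {"motion": [[0, 0, 0, -10], [0, 0, 0, -10], [0, 0, 0, -10], [0, 0, 0, -10], [0, 0, 0, -10], [0, 0, 0, -10], [0, 0, 0, -10], [0, 0, 0, -10]]}

```text
time_s: 10.3
tcp_pos: [0.6028, -0.1086, 0.2059]
tool_rot: [[0.941, -0.338, 0.002], [-0.338, -0.941, 0.001], [0.001, -0.002, -1.0]]
contact_force: [0.4, 0.7, -0.4]
opening: 0.0846
finger_force: 0.0
```

>>> nudge_tcp:
  segments: {"motion": [[0, 0, 0, -10], [0, 0, 0, -10], [0, 0, 0, -10], [0, 0, 0, -10], [0, 0, 0, -10], [0, 0, 0, -10], [0, 0, 0, -10], [0, 0, 0, -10]]}

```text
time_s: 11.3
tcp_pos: [0.6031, -0.1086, 0.2065]
tool_rot: [[0.496, 0.868, 0.003], [0.868, -0.496, 0.0], [0.002, 0.003, -1.0]]
contact_force: [0.1, 0.2, -0.7]
opening: 0.0848
finger_force: 0.0
```

>>> nudge_tcp:
  segments: {"motion": [[0, 0, 0, -10], [0, 0, 0, -10], [0, 0, 0, 0], [0, 0, 0, 0]]}

```text
time_s: 11.8
tcp_pos: [0.6029, -0.1087, 0.2059]
tool_rot: [[0.181, 0.984, 0.002], [0.984, -0.181, 0.0], [0.001, 0.001, -1.0]]
contact_force: [-0.6, -0.6, -0.4]
opening: 0.0852
finger_force: 0.0
```

```bash
python3 - <<'E'
from h import *
print(tool([.604,-.1088,.030]),env.state()['q'])
R=np.array(env.state()['tool_rot']);print(np.degrees(np.arctan2(R[1,0],R[0,0])))
cam("wrist","w5")
E
```

```text
[-0.      0.0009  0.1759] [  9.18198171  28.30766894  -6.17817337 108.12114067   4.20596533
  43.69921001  -9.70258499]
79.59847754671574
```

View pics/w5.png

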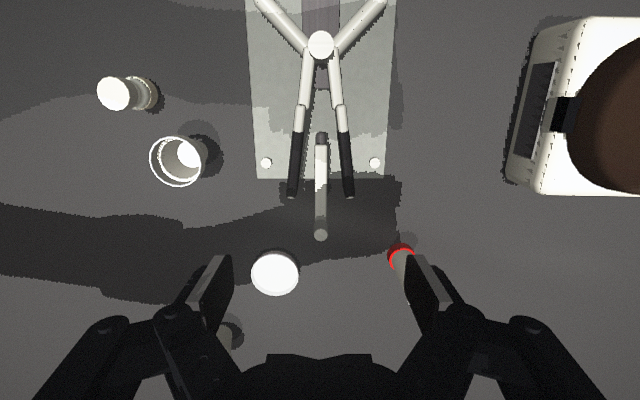

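>>> nudge_tcp:
  segments: {"motion": [[0, 0.001, 0.06, 0], [0, 0, 0.055, 0], [0, 0, 0.04, 0], [0, 0, 0.02, 0], [0, 0, 0, 0]]}
  jaw: 0.085
  grip_force: 40

```text
time_s: 12.48
tcp_pos: [0.6034, -0.1081, 0.0295]
tool_rot: [[0.177, 0.984, -0.002], [0.984, -0.177, 0.0], [-0.0, -0.002, -1.0]]
contact_force: [0.1, 0.0, 1.0]
opening: 0.085
finger_force: 0.0
```

>>> nudge_tcp:
  segments: {"motion": [[0, 0, 0, 0], [0, 0, 0, 0], [0, 0, 0, 0], [0, 0, 0, 0], [0, 0, 0, 0], [0, 0, 0, 0], [0, 0, 0, 0], [0, 0, 0, 0]]}
  jaw: 0.030
  grip_force: 60

```text
time_s: 13.48
tcp_pos: [0.6047, -0.1091, 0.033]
tool_rot: [[0.179, 0.984, 0.003], [0.984, -0.179, -0.001], [-0.0, 0.003, -1.0]]
contact_force: [-2.5, -1.8, 11.0]
opening: 0.0315
finger_force: 58.6
```

>>> nudge_tcp:
  segments: {"motion": [[0, 0, 0, 0], [0, 0, 0, 0], [0, 0, 0, 0], [0, 0, -0.06, 0], [0, 0, -0.06, 0], [0, 0, -0.06, 0], [0, 0, 0, 0]]}
  jaw: 0.085
  grip_force: 40

```text
time_s: 14.35
tcp_pos: [0.6063, -0.1087, 0.2152]
tool_rot: [[0.178, 0.984, 0.008], [0.984, -0.178, -0.001], [0.001, 0.009, -1.0]]
contact_force: [-0.9, -0.4, -0.9]
opening: 0.0851
finger_force: 0.0
```

```bash
python3 - <<'E'
from h import *
cam("wrist","w6");d=cam("wrist")
P=np.array([.6255,.0093]);yh=np.array([.179,.984])
E
```

```text
(no output)
```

View pics/w6.png

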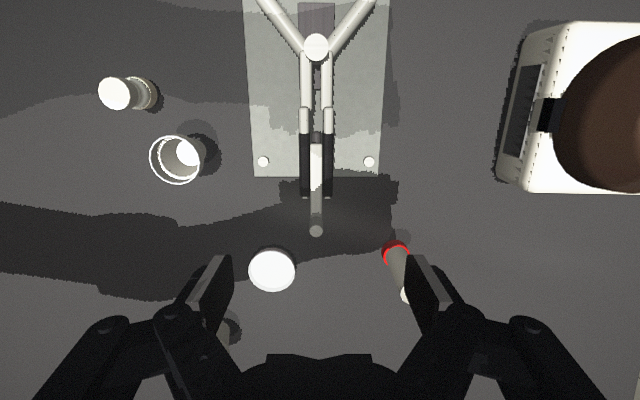

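```bash
python3 - <<'E'
from h import *
d1={k:(v if v.ndim else float(v)) for k,v in np.load("w1.npz").items()}
d=cam("wrist")
print(onz(d,175.5,160.3,.056),tri((d1,352,162.4),(d,175.5,160.3)))
print(tool([.4666,-.067,.16]))
E
```

```text
[ 0.46682522 -0.06560376  0.056     ] (array([ 0.46591657, -0.06653125,  0.05389497]), [0.0007, 0.0007])
[ 0.0164 -0.1417  0.0497]
```

>>> nudge_tcp:
  segments: {"motion": [[0.0055, -0.047, 0.017, 0], [0.0055, -0.047, 0.017, 0], [0.0055, -0.047, 0.017, 0], [0, 0, 0, 0], [0, 0, 0, 0]]}
  jaw: 0.085
  grip_force: 30

```text
time_s: 15.12
tcp_pos: [0.4683, -0.0671, 0.1586]
tool_rot: [[0.177, 0.984, -0.001], [0.984, -0.177, 0.0], [-0.0, -0.001, -1.0]]
contact_force: [0.7, 0.3, 0.1]
opening: 0.0849
finger_force: 0.0
```

```bash
python3 - <<'E'
from h import *
print(tool([.4666,-.0664,.042]))
d=cam("wrist","w7")
E
```

```text
[ 0.0004 -0.0017  0.1166]
```

View pics/w7.png

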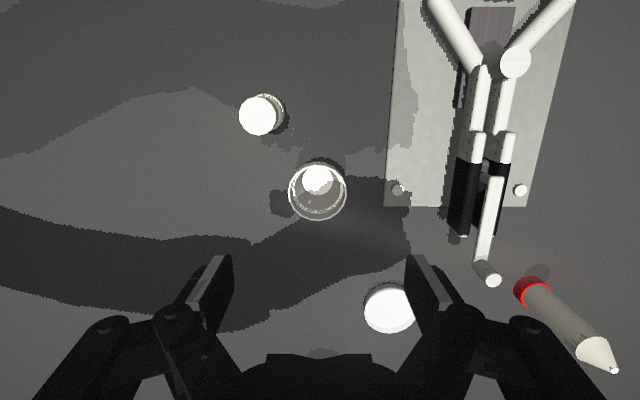

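>>> nudge_tcp:
  segments: {"motion": [[0, -0.0017, 0.05, 0], [0, 0, 0.045, 0], [0, 0, 0.0216, 0], [0, 0, 0, 0]]}
  jaw: 0.085
  grip_force: 30

```text
time_s: 15.68
tcp_pos: [0.4665, -0.0669, 0.041]
tool_rot: [[0.177, 0.984, -0.003], [0.984, -0.177, -0.0], [-0.0, -0.003, -1.0]]
contact_force: [0.5, -1.0, 0.0]
opening: 0.0849
finger_force: 0.0
```

>>> nudge_tcp:
  segments: {"motion": [[0, 0, 0, 0], [0, 0, 0, 0], [0, 0, 0, 0], [0, 0, 0, 0], [0, 0, -0.03, 0], [0, 0, -0.06, 0], [0, 0, -0.04, 0], [0, 0, 0, 0]]}
  jaw: 0.03
  grip_force: 30

```text
time_s: 16.68
tcp_pos: [0.4679, -0.0672, 0.1763]
tool_rot: [[0.178, 0.984, 0.007], [0.984, -0.178, -0.001], [0.001, 0.007, -1.0]]
contact_force: [0.8, -0.3, -0.8]
opening: 0.0476
finger_force: 31.4
```

```bash
python3 - <<'E'
from h import *
P=np.array([.6255,.0093]);print(tool([*(P+.095*np.array([.179,.984])),.17]))
d=cam("wrist","w8")
E
```

```text
[0.1983 0.1415 0.0075]
```

View pics/w8.png

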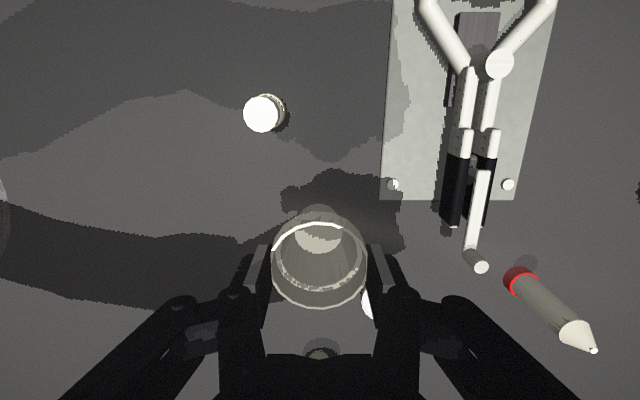

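```bash
python3 - <<'E'
from h import *
d=cam("wrist");s=env.state();p=np.array(s["tcp_pos"]);R=np.array(s["tool_rot"])
for dz in (-.010,-.015,-.02): 
    c=p+R[:,2]*dz; print(dz,[px(d,c+R[:,i]*k*.0255) for i in(0,1) for k in(-1,1)])
    c=c+R[:,2]*.056; print(px(d,c),px(d,c-R[:,2]*.016))
P=np.array([.6255,.0093]);g=P+.095*np.array([.179,.984])
t=cam("top"); print(px(t,[*g,.062]));sc=cam("scene");print(px(sc,[*g,.062]))
ca=sc["image"][100:220,300:460];
u,v=px(t,[*g,.062]).astype(int);cb=t["image"][v-40:v+40,u-53:u+54]
cv2.imwrite("pics/m2.png",np.hstack([cv2.resize(ca,(400,300),interpolation=2),cv2.resize(cb,(400,300),interpolation=2)])[:,:,::-1])
E
```

```text
-0.01 [array([318.1, 308.5]), array([318. , 220.4]), array([267.4, 266.9]), array([368.7, 266.7])]
[318.  221.2] [318.  231.6]
-0.015 [array([318.2, 315.1]), array([318. , 224.8]), array([265.8, 272.6]), array([370.4, 272.4])]
[318.  224.3] [318.1 235.2]
-0.02 [array([318.2, 322.1]), array([318. , 229.5]), array([264.1, 278.6]), array([372.1, 278.4])]
[318.  227.5] [318.1 239.1]
[250.1 182.6]
[399.  194.5]
```

View pics/m2.png

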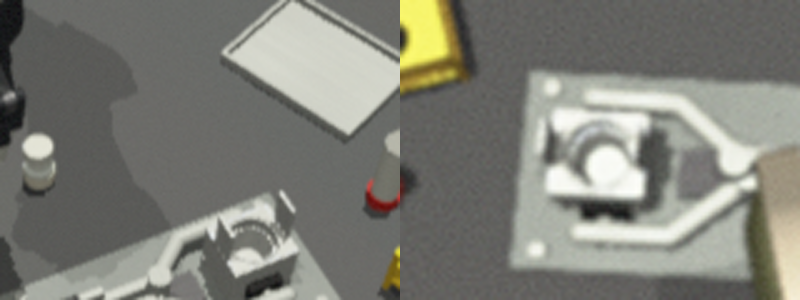

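>>> nudge_tcp:
  segments: {"motion": [[0.03, 0.0214, 0, 0], [0.045, 0.032, 0, 0], [0.05, 0.0357, 0, 0], [0.045, 0.032, 0, 0], [0.0283, 0.0204, 0, 0], [0, 0, 0, 0], [0, 0, 0, 0]]}

```text
time_s: 17.75
tcp_pos: [0.6395, 0.1024, 0.171]
tool_rot: [[0.177, 0.984, -0.003], [0.984, -0.177, -0.001], [-0.002, -0.003, -1.0]]
contact_force: [-0.7, -0.1, -0.4]
opening: 0.0477
finger_force: 31.4
```

```bash
python3 - <<'E'
from h import *
print(tool([.6426,.1034,.0]))
s=env.state();print(s["q"])
t=cam("top");sc=cam("scene");d=cam("wrist")
cv2.imwrite("pics/m3.png",np.hstack([cv2.resize(sc["image"][80:230,320:460],(400,428),interpolation=2),cv2.resize(d["image"][180:380,200:440],(400,428),interpolation=2)])[:,:,::-1])
E
```

```text
[0.0018 0.0034 0.171 ]
[ -9.99328253  32.97925289  -6.26747745 104.98098367   5.08346224
  42.50487235 -29.23694193]
```

View pics/m3.png

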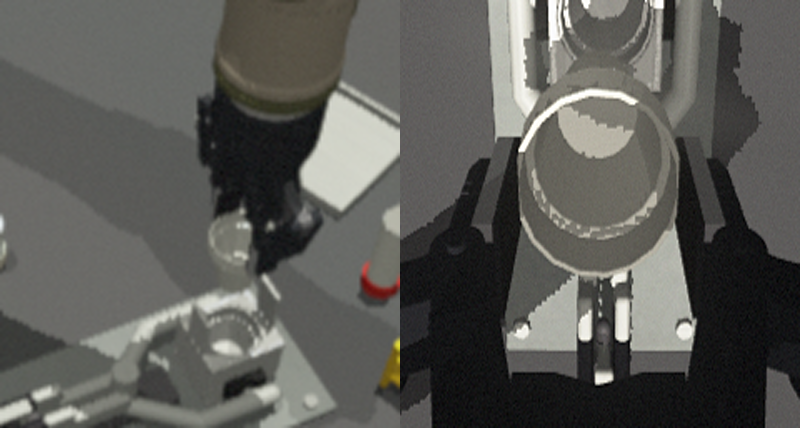

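>>> nudge_tcp:
  segments: {"motion": [[0.0018, 0.0034, 0.02, 0], [0, 0, 0.04, 0], [0, 0, 0.02, 0], [0, 0, 0, 0]]}

```text
time_s: 18.4
tcp_pos: [0.6433, 0.104, 0.0907]
tool_rot: [[0.177, 0.984, -0.004], [0.984, -0.177, -0.001], [-0.001, -0.003, -1.0]]
contact_force: [-0.9, -0.4, -0.3]
opening: 0.0477
finger_force: 31.4
```

```bash
python3 -c "
from h import *
print(tool([.6426,.1034,.0]))"
```

```text
[-0.0006 -0.0002  0.0907]
```

>>> nudge_tcp:
  segments: {"motion": [[0, 0, 0.008, 0], [0, 0, 0.006, 0], [0, 0, 0, 0]]}

```text
time_s: 18.77
tcp_pos: [0.6444, 0.1044, 0.0787]
tool_rot: [[0.177, 0.984, 0.0], [0.984, -0.177, -0.0], [0.0, 0.0, -1.0]]
contact_force: [0.4, 0.4, -1.0]
opening: 0.0475
finger_force: 31.4
```

>>> nudge_tcp:
  segments: {"motion": [[0, 0, 0.003, 0], [0, 0, 0.002, 0], [0, 0, 0, 0]]}

```text
time_s: 19.15
tcp_pos: [0.6443, 0.1044, 0.0736]
tool_rot: [[0.177, 0.984, -0.0], [0.984, -0.177, -0.0], [-0.0, -0.0, -1.0]]
contact_force: [-0.5, 0.7, -0.8]
opening: 0.0477
finger_force: 31.4
```

```bash
python3 -c "
from h import *
print(tool([.6426,.1034,.0]))"
```

```text
[-0.0013 -0.0015  0.0736]
```

>>> nudge_tcp:
  segments: {"motion": [[-0.001, -0.0014, 0.002, 0], [0, 0, 0.002, 0], [0, 0, 0, 0]]}

```text
time_s: 19.52
tcp_pos: [0.6427, 0.1036, 0.0695]
tool_rot: [[0.177, 0.984, -0.0], [0.984, -0.177, -0.0], [-0.0, -0.0, -1.0]]
contact_force: [-0.1, -0.8, -0.7]
opening: 0.0476
finger_force: 31.4
```

>>> nudge_tcp:
  segments: {"motion": [[0, 0, 0.002, 0], [0, 0, 0, 0], [0, 0, 0, 0]]}

```text
time_s: 19.9
tcp_pos: [0.6428, 0.1037, 0.0676]
tool_rot: [[0.177, 0.984, -0.0], [0.984, -0.177, -0.0], [-0.0, -0.0, -1.0]]
contact_force: [-0.2, 0.0, -1.1]
opening: 0.0478
finger_force: 31.4
```

>>> nudge_tcp:
  segments: {"motion": [[0, 0, 0.0015, 0], [0, 0, 0, 0], [0, 0, 0, 0]]}

```text
time_s: 20.27
tcp_pos: [0.6429, 0.1037, 0.0663]
tool_rot: [[0.177, 0.984, 0.0], [0.984, -0.177, 0.0], [0.0, 0.0, -1.0]]
contact_force: [-0.4, 0.3, 1.5]
opening: 0.0476
finger_force: 31.6
```

>>> nudge_tcp:
  segments: {"motion": [[0, 0, 0.0015, 0], [0, 0, 0, 0], [0, 0, 0, 0]]}

```text
time_s: 20.65
tcp_pos: [0.643, 0.1039, 0.0661]
tool_rot: [[0.177, 0.984, 0.001], [0.984, -0.177, 0.0], [0.0, 0.001, -1.0]]
contact_force: [-4.0, -1.0, 14.6]
opening: 0.0477
finger_force: 32.4
```

>>> nudge_tcp:
  segments: {"motion": [[0, 0, 0.001, 0], [0, 0, 0, 0], [0, 0, 0, 0]]}

```text
time_s: 21.02
tcp_pos: [0.6431, 0.104, 0.066]
tool_rot: [[0.177, 0.984, 0.001], [0.984, -0.177, 0.0], [0.001, 0.001, -1.0]]
contact_force: [-6.2, 0.3, 22.4]
opening: 0.0475
finger_force: 33.0
```

>>> nudge_tcp:
  segments: {"motion": [[0, 0, -0.002, 0], [0, 0, 0, 0], [0, 0, 0, 0], [0, 0, -0.03, 0], [0, 0, -0.05, 0], [0, 0, -0.06, 0], [0, 0, 0, 0]]}
  jaw: 0.085
  grip_force: 30

```text
time_s: 21.9
tcp_pos: [0.6453, 0.1041, 0.2103]
tool_rot: [[0.178, 0.984, 0.008], [0.984, -0.178, 0.002], [0.003, 0.007, -1.0]]
contact_force: [0.4, -0.8, -0.9]
opening: 0.0849
finger_force: 0.0
```

```bash
cat >> h.py <<'E'
def ells(d,c,r,lo=20,hi=70):  # ellipses of edge contours near pixel c
    g=cv2.cvtColor(np.ascontiguousarray(d["image"]),cv2.COLOR_RGB2GRAY);x0,y0=int(c[0])-r,int(c[1])-r
    x0=max(x0,0);y0=max(y0,0);w=cv2.resize(g[y0:y0+2*r,x0:x0+2*r],None,fx=4,fy=4,interpolation=cv2.INTER_CUBIC)
    out=[]
    for k in cv2.findContours(cv2.Canny(w,60,150),cv2.RETR_LIST,cv2.CHAIN_APPROX_NONE)[0]:
        if len(k)<60: continue
        (a,b),(m,n),t=cv2.fitEllipse(k)
        if lo<m/4 and n/4<hi: out.append([round(float(q),1) for q in(x0+a/4,y0+b/4,m/4,n/4,len(k))])
    return sorted(out,key=lambda e:-e[4])[:8]
E
python3 - <<'E'
from h import *
d=cam("wrist");c=env.state()["tcp_pos"];print(c)
for z in(.078,.062): print(z,px(d,[.6426,.1034,z]),[px(d,np.array([.6426,.1034,z])+.0255*np.array(k)) for k in([.984,-.179,0],[-.984,.179,0])])
print(ells(d,px(d,[.6426,.1034,.078]),50))
t=cam("top");p=px(t,[.4218,-.3264,.056]);print(p,ells(t,p,20,8,40))
s=cam("scene");p=px(s,[.4218,-.3264,.056]);print(p,ells(s,p,20,8,40))
print(tool([.4218,-.3264,.2]))
E
```

```text
[0.64383825 0.10382793 0.207674  ]
0.078 [315.5 185.7] [array([342.4, 185.7]), array([288.4, 185.7])]
0.062 [315.5 180.9] [array([341.1, 180.9]), array([289.8, 180.9])]
[[314.0, 184.4, 50.3, 56.3, 1332.0], [315.7, 173.6, 24.8, 31.2, 769.0]]
[425.3 245.1] [[422.3, 246.5, 10.4, 11.9, 125.0]]
[191.8 219.7] [[192.5, 221.0, 19.4, 23.6, 237.0], [193.4, 220.3, 19.7, 25.4, 222.0], [195.1, 222.5, 19.5, 24.9, 171.0], [190.7, 220.3, 10.7, 11.0, 106.0]]
[-0.4621 -0.1408  0.0052]
```

>>> nudge_tcp:
  segments: {"motion": [[-0.03, -0.009, 0, 0], [-0.05, -0.0155, 0, 0], [-0.058, -0.0175, 0, 0], [-0.058, -0.0175, 0, 0], [-0.058, -0.0175, 0, 0], [-0.058, -0.0175, 0, 0], [-0.058, -0.0175, 0, 0], [-0.05, -0.0155, 0, 0]]}

```text
time_s: 23.05
tcp_pos: [0.4408, -0.2886, 0.204]
tool_rot: [[0.178, 0.984, -0.003], [0.984, -0.178, 0.001], [0.001, -0.003, -1.0]]
contact_force: [0.8, -0.0, 0.1]
opening: 0.0851
finger_force: 0.0
```

>>> nudge_tcp:
  segments: {"motion": [[-0.042, -0.013, 0.03, 0], [0, 0, 0.02, 0], [0, 0, 0, 0], [0, 0, 0, 0]]}

```text
time_s: 23.55
tcp_pos: [0.4229, -0.3254, 0.1554]
tool_rot: [[0.176, 0.984, -0.001], [0.984, -0.176, 0.001], [0.001, -0.001, -1.0]]
contact_force: [0.0, 1.0, 0.5]
opening: 0.0849
finger_force: 0.0
```

```bash
cat >> h.py <<'E'
def rim(d,p): 
    q=px(d,p);return q,ells(d,q,45)
E
python3 - <<'E'
from h import *
d=cam("wrist");p,e=rim(d,[.4218,-.3264,.056]);print(p,e)
for k in e[:3]: print(np.round(onz(d,k[0],k[1],.056),4))
print(tool([.4218,-.3264,.042]))
print(rim(d,[.4666,-.0664,.056]))
print(env.state()["q"])
E
```

```text
[318.2 197. ] [[318.1, 195.7, 56.1, 59.3, 1552.0], [319.0, 194.8, 53.9, 55.1, 365.0], [318.1, 197.6, 49.1, 54.8, 306.0], [314.5, 180.1, 32.7, 40.3, 216.0]]
[ 0.4219 -0.3253  0.056 ]
[ 0.4228 -0.3246  0.056 ]
[ 0.4216 -0.3269  0.056 ]
[-0.0012 -0.0012  0.1139]
(array([ 314.8, -248.7]), [])
[ 35.72599137  27.45511208  -5.92029113 120.48892382   5.08441319
  32.28629255  16.03546806]
```

>>> nudge_tcp:
  segments: {"motion": [[0, -0.0012, 0.05, 0], [0, 0, 0.045, 0], [0, 0, 0.0189, 0], [0, 0, 0, 0]]}
  jaw: 0.085
  grip_force: 30

```text
time_s: 24.1
tcp_pos: [0.4216, -0.325, 0.0412]
tool_rot: [[0.176, 0.984, -0.001], [0.984, -0.176, 0.001], [0.001, -0.002, -1.0]]
contact_force: [0.3, -0.0, -0.3]
opening: 0.0853
finger_force: 0.0
```

>>> nudge_tcp:
  segments: {"motion": [[0, 0, 0, 0], [0, 0, 0, 0], [0, 0, 0, 0], [0, 0, 0, 0]]}
  jaw: 0.03
  grip_force: 30

```text
time_s: 24.6
tcp_pos: [0.4223, -0.3264, 0.0436]
tool_rot: [[0.177, 0.984, 0.002], [0.984, -0.177, -0.002], [-0.001, 0.003, -1.0]]
contact_force: [-0.7, 1.0, 10.5]
opening: 0.0488
finger_force: 29.0
```

>>> nudge_tcp:
  segments: {"motion": [[0, 0, -0.03, 0], [0, 0, -0.06, 0], [0, 0, -0.06, 0], [0, 0, 0, 0], [0, 0, 0, 0]]}

```text
time_s: 25.22
tcp_pos: [0.4212, -0.3259, 0.1924]
tool_rot: [[0.177, 0.984, 0.001], [0.984, -0.177, -0.001], [-0.001, 0.001, -1.0]]
contact_force: [-0.4, 0.7, -0.5]
opening: 0.0484
finger_force: 31.3
```

```bash
python3 - <<'E'
from h import *
d=cam("wrist");s=env.state();p=np.array(s["tcp_pos"]);R=np.array(s["tool_rot"])
print(ells(d,px(d,p-R[:,2]*.012),70,60,130))
for dz in(-.01,-.015):print(px(d,p+R[:,2]*dz))
print(tool([.6426,.1034,.205]))
E
```

```text
[[318.6, 262.8, 95.8, 104.6, 780.0], [318.9, 268.6, 79.5, 93.9, 543.0], [304.2, 188.1, 71.3, 84.0, 401.0]]
[318.8 266.8]
[318.8 272.5]
[ 0.4615  0.1422 -0.0136]
```

>>> nudge_tcp:
  segments: {"motion": [[0.03, 0.0092, 0, 0], [0.05, 0.0154, 0, 0], [0.058, 0.018, 0, 0], [0.058, 0.018, 0, 0], [0.058, 0.018, 0, 0], [0.058, 0.018, 0, 0], [0.058, 0.018, 0, 0], [0.05, 0.0154, 0, 0]]}

```text
time_s: 26.28
tcp_pos: [0.6238, 0.0669, 0.1897]
tool_rot: [[0.176, 0.984, -0.003], [0.984, -0.176, -0.0], [-0.001, -0.003, -1.0]]
contact_force: [0.7, -0.1, -0.7]
opening: 0.0488
finger_force: 31.3
```

>>> nudge_tcp:
  segments: {"motion": [[0.0415, 0.012, 0, 0], [0, 0, 0, 0], [0, 0, 0, 0]]}

```text
time_s: 26.65
tcp_pos: [0.642, 0.1024, 0.19]
tool_rot: [[0.177, 0.984, -0.003], [0.984, -0.177, -0.001], [-0.002, -0.003, -1.0]]
contact_force: [-0.2, -1.4, -0.7]
opening: 0.0483
finger_force: 31.3
```

```bash
python3 -c "
from h import *
print(tool([.6426,.1034,.115]),env.state()['q'])"
```

```text
[0.0012 0.0006 0.075 ] [-10.00999794  31.86619714  -6.15349548 103.77052587   4.64493005
  44.79909572 -28.75242318]
```

>>> nudge_tcp:
  segments: {"motion": [[0.0005, 0, 0.025, 0], [0, 0, 0.03, 0], [0, 0, 0.02, 0], [0, 0, 0, 0]]}

```text
time_s: 27.15
tcp_pos: [0.6415, 0.1015, 0.1149]
tool_rot: [[0.179, 0.984, -0.004], [0.984, -0.179, -0.002], [-0.002, -0.004, -1.0]]
contact_force: [0.8, 0.6, 0.5]
opening: 0.048
finger_force: 31.3
```

>>> nudge_tcp:
  segments: {"motion": [[0, 0, 0.01, 0], [0, 0, 0.008, 0], [0, 0, 0.004, 0], [0, 0, 0, 0]]}

```text
time_s: 27.65
tcp_pos: [0.643, 0.1036, 0.0946]
tool_rot: [[0.177, 0.984, -0.0], [0.984, -0.177, -0.0], [-0.0, -0.0, -1.0]]
contact_force: [-0.2, 0.7, -0.3]
opening: 0.0486
finger_force: 31.3
```

```bash
python3 -c "
from h import *
print(tool([.6427,.1036,.083]))"
```

```text
[-0.0001 -0.0003  0.0116]
```

>>> nudge_tcp:
  segments: {"motion": [[0, 0, 0.004, 0], [0, 0, 0.004, 0], [0, 0, 0, 0]]}

```text
time_s: 28.02
tcp_pos: [0.6429, 0.1036, 0.0864]
tool_rot: [[0.177, 0.984, -0.001], [0.984, -0.177, -0.0], [-0.0, -0.001, -1.0]]
contact_force: [0.6, 0.4, -0.4]
opening: 0.0483
finger_force: 31.3
```

>>> nudge_tcp:
  segments: {"motion": [[0, 0, 0.002, 0], [0, 0, 0, 0], [0, 0, 0, 0]]}

```text
time_s: 28.4
tcp_pos: [0.6431, 0.1036, 0.0848]
tool_rot: [[0.177, 0.984, -0.0], [0.984, -0.177, -0.0], [-0.0, -0.0, -1.0]]
contact_force: [-1.2, 0.0, -0.8]
opening: 0.0485
finger_force: 31.3
```

>>> nudge_tcp:
  segments: {"motion": [[0, 0, 0.0015, 0], [0, 0, 0, 0], [0, 0, 0, 0]]}

```text
time_s: 28.78
tcp_pos: [0.6431, 0.1036, 0.0832]
tool_rot: [[0.177, 0.984, -0.0], [0.984, -0.177, -0.0], [-0.0, -0.0, -1.0]]
contact_force: [0.3, 0.2, -0.5]
opening: 0.0485
finger_force: 31.3
```

>>> nudge_tcp:
  segments: {"motion": [[0, 0, 0.0015, 0], [0, 0, 0, 0], [0, 0, 0, 0]]}

```text
time_s: 29.15
tcp_pos: [0.6432, 0.1037, 0.0819]
tool_rot: [[0.177, 0.984, 0.0], [0.984, -0.177, 0.0], [0.0, 0.0, -1.0]]
contact_force: [0.1, 0.4, 1.4]
opening: 0.0486
finger_force: 31.5
```

>>> nudge_tcp:
  segments: {"motion": [[0, 0, 0.0015, 0], [0, 0, 0, 0], [0, 0, 0, 0]]}

```text
time_s: 29.52
tcp_pos: [0.6434, 0.1039, 0.0816]
tool_rot: [[0.177, 0.984, 0.001], [0.984, -0.177, 0.0], [0.0, 0.001, -1.0]]
contact_force: [-4.5, -0.3, 14.2]
opening: 0.0481
finger_force: 32.1
```

>>> nudge_tcp:
  segments: {"motion": [[0, 0, 0.0015, 0], [0, 0, 0, 0], [0, 0, 0, 0]]}

```text
time_s: 29.9
tcp_pos: [0.6436, 0.104, 0.0814]
tool_rot: [[0.177, 0.984, 0.002], [0.984, -0.177, 0.0], [0.001, 0.002, -1.0]]
contact_force: [-5.0, -0.3, 25.4]
opening: 0.0483
finger_force: 32.8
```

>>> nudge_tcp:
  segments: {"motion": [[0, 0, -0.003, 0], [0, 0, 0, 0], [0, 0, 0, 0], [0, 0, -0.03, 0], [0, 0, -0.05, 0], [0, 0, -0.05, 0], [0, 0, 0, 0]]}
  jaw: 0.085
  grip_force: 30

```text
time_s: 30.78
tcp_pos: [0.6451, 0.104, 0.2156]
tool_rot: [[0.177, 0.984, 0.006], [0.984, -0.178, 0.001], [0.003, 0.006, -1.0]]
contact_force: [0.3, 0.2, -0.4]
opening: 0.0853
finger_force: 0.0
```

```bash
python3 - <<'E'
from h import *
d=cam("wrist")
for z in(.094,): print(rim(d,[.6426,.1034,z]),[px(d,np.array([.6426,.1034,z])+.0255*np.array(k)) for k in([.984,-.179,0],[-.984,.179,0])])
print(tool([.596,-.153,.2]))
E
```

```text
(array([315.7, 188.9]), [[312.0, 163.2, 30.3, 43.2, 737.0], [317.3, 200.1, 26.5, 62.7, 673.0], [346.0, 162.1, 22.5, 27.4, 576.0], [314.3, 190.3, 43.5, 48.9, 511.0], [314.4, 189.5, 56.0, 59.2, 459.0], [319.0, 184.8, 35.8, 39.0, 251.0], [316.4, 177.5, 26.0, 27.5, 234.0]]) [array([343.7, 188.9]), array([287.7, 189. ])]
[-0.2611 -0.0016  0.0129]
```

>>> nudge_tcp:
  segments: {"motion": [[-0.03, 0, 0, 0], [-0.055, 0, 0, 0], [-0.06, -0.001, 0, 0], [-0.06, 0, 0, 0], [-0.055, 0, 0, 0], [0, 0, 0.02, 0], [0, 0, 0, 0], [0, 0, 0, 0]]}
  jaw: 0.032
  grip_force: 40

```text
time_s: 31.82
tcp_pos: [0.596, -0.151, 0.1912]
tool_rot: [[0.176, 0.984, -0.001], [0.984, -0.176, 0.001], [0.0, -0.001, -1.0]]
contact_force: [0.6, -0.0, -0.1]
opening: 0.0321
finger_force: 0.0
```

```bash
python3 - <<'E'
from h import *
d=cam("wrist");q=px(d,[.596,-.153,.092]);print(q,ells(d,q,30,8,40))
g=cv2.cvtColor(d["image"],cv2.COLOR_RGB2GRAY);u,v=q.astype(int)
cv2.imwrite("pics/k.png",g)
print(g[v-16:v+17:2,u-16:u+17:2])
print(tool([.596,-.153,.074]))
E
```

```text
[319.7 198. ] [[320.2, 197.3, 14.3, 15.1, 396.0], [320.2, 175.0, 13.8, 23.5, 371.0]]
[[102  56 111 110 100  89 237 225 154 179 222 205  62  53  53  57  49]
 [ 57  55  52 112  57  66 136  89  90  89  82 145  60  55  57  54  61]
 [ 63  58  55 103  62  80  92  94  90  89  89  75  59  57  57  54  55]
 [ 57  57  59  57  56  87  80  86  93  85  84  74  64  56  59  57  55]
 [ 56  59  58  59  57  94  95 191 244 200 103  74  65  54  56  56  50]
 [ 54  53  58  61  57  94 248 255 255 173 142 121  73  51  55  55  57]
 [ 56  59  60  59  58 234 253 173 141 146 144 141  86  56  60  61  58]
 [ 64  60  61  61  53 251 160 140 150 148 141 145 123  57  58  57  54]
 [ 62  67  63  63  55 243 250 140 139 142 146 142 123  56  61  55  58]
 [ 64  67  62  63  65 106 148 143 141 135 137 142  72  57  59  59  51]
 [ 63  69  67  64  60  63 118 146 142 143 141  86  55  60  61  63  59]
 [ 68  65  68  64  66  66  60  55 105  91  57  59  59  62  57  59  61]
 [ 69  66  69  63  68  65  65  64  63  64  64  61  63  59  56  59  55]
 [ 66  68  69  69  69  65  67  66  65  61  68  63  59  62  64  61  58]
 [ 69  70  66  68  65  68  71  66  65  64  64  66  65  64  61  66  60]
 [ 66  73  71  64  68  66  66  65  68  61  65  60  63  63  62  63  63]
 [ 72  72  72  69  68  65  66  66  66  68  64  64  68  64  62  59  65]]
[-2.100e-03  1.000e-04  1.176e-01]
```

>>> nudge_tcp:
  segments: {"motion": [[-0.002, 0, 0.04, 0], [0, 0, 0.04, 0], [0, 0, 0.025, 0], [0, 0, 0.0126, 0], [0, 0, 0, 0]]}

```text
time_s: 32.5
tcp_pos: [0.5958, -0.1535, 0.074]
tool_rot: [[0.176, 0.984, -0.001], [0.984, -0.176, 0.0], [0.0, -0.001, -1.0]]
contact_force: [-0.2, -0.3, -0.6]
opening: 0.0318
finger_force: 0.0
```

>>> nudge_tcp:
  segments: {"motion": [[0, -0.008, 0, 0], [0, -0.008, 0, 0], [0.002, -0.008, 0, 0], [0.002, -0.008, 0, 0], [0.003, -0.008, 0, 0], [0, 0, 0, 0]]}

```text
time_s: 33.25
tcp_pos: [0.5566, -0.1393, 0.0741]
tool_rot: [[0.177, 0.984, -0.001], [0.984, -0.177, 0.0], [0.0, -0.001, -1.0]]
contact_force: [0.1, 0.3, 0.8]
opening: 0.0322
finger_force: 0.2
```

>>> nudge_tcp:
  segments: {"motion": [[0.003, -0.006, 0, 0], [0.003, -0.005, 0, 0], [0, 0, 0, 0], [0, 0, 0, 0]]}

```text
time_s: 33.75
tcp_pos: [0.5479, -0.1322, 0.0741]
tool_rot: [[0.177, 0.984, -0.0], [0.984, -0.177, -0.0], [-0.0, -0.0, -1.0]]
contact_force: [0.9, -0.5, -0.8]
opening: 0.0321
finger_force: 0.4
```

```bash
python3 - <<'E'
from h import *
t=cam("top");s=cam("scene")
for n,d in(("s",s),):
    cv2.imwrite("pics/x.png",d["image"][:,:,::-1])
print(tool([.596,-.153,.074]))
E
```

```text
[-0.0119  0.0509  0.0001]
```

>>> nudge_tcp:
  segments: {"motion": [[0.005, -0.005, 0, 0], [0, 0, 0, 0], [0, 0, 0, 0], [-0.006, 0.008, 0, 0], [-0.006, 0.015, 0, 0], [-0.005, 0.02, 0, 0], [0, 0.01, 0, 0], [0, 0, 0, 0]]}

```text
time_s: 34.85
tcp_pos: [0.5935, -0.1527, 0.0739]
tool_rot: [[0.177, 0.984, 0.0], [0.984, -0.177, 0.0], [0.0, 0.0, -1.0]]
contact_force: [-0.3, 1.2, -1.1]
opening: 0.032
finger_force: 0.0
```

>>> nudge_tcp:
  segments: {"motion": [[0, 0, -0.04, 0], [0, 0, -0.06, 0], [0, 0, -0.04, 0], [0, 0, 0, 0], [0, 0, 0, 0]]}
  jaw: 0.085

```text
time_s: 35.48
tcp_pos: [0.592, -0.1522, 0.2136]
tool_rot: [[0.177, 0.984, -0.001], [0.984, -0.177, 0.0], [-0.0, -0.001, -1.0]]
contact_force: [0.4, 0.0, -0.4]
opening: 0.0848
finger_force: 0.0
```

```bash
python3 - <<'E'
from h import *
d=cam("wrist");g=cv2.cvtColor(d["image"],cv2.COLOR_RGB2GRAY)
P=np.array([.6255,.0093,0]);yh=np.array([.179,.984,0]);xh=np.array([.984,-.179,0])
for yy in(-.125,-.135):
    print(yy,[(k,int(g[tuple(px(d,P+yy*yh+k*.001*xh+[0,0,.057]).astype(int)[::-1])])) for k in range(-45,46,3)])
q=px(d,[.596,-.153,.092]);print(q,ells(d,q,40,8,40),env.state()["tcp_pos"])
E
```

```text
-0.125 [(-45, 209), (-42, 209), (-39, 206), (-36, 204), (-33, 166), (-30, 51), (-27, 52), (-24, 47), (-21, 48), (-18, 100), (-15, 204), (-12, 200), (-9, 201), (-6, 171), (-3, 241), (0, 236), (3, 234), (6, 201), (9, 64), (12, 172), (15, 174), (18, 170), (21, 141), (24, 36), (27, 52), (30, 42), (33, 25), (36, 206), (39, 201), (42, 201), (45, 201)]
-0.135 [(-45, 103), (-42, 105), (-39, 106), (-36, 104), (-33, 40), (-30, 51), (-27, 55), (-24, 33), (-21, 59), (-18, 60), (-15, 104), (-12, 111), (-9, 111), (-6, 85), (-3, 238), (0, 235), (3, 233), (6, 200), (9, 45), (12, 110), (15, 104), (18, 105), (21, 105), (24, 49), (27, 47), (30, 50), (33, 40), (36, 98), (39, 107), (42, 104), (45, 105)]
[323.7 187.5] [[324.0, 186.8, 13.6, 14.2, 313.0], [284.3, 226.8, 12.6, 27.6, 102.0], [291.5, 177.5, 9.6, 11.3, 101.0], [352.5, 158.3, 10.9, 17.0, 71.0]] [ 0.59186509 -0.15222382  0.2130172 ]
```

>>> nudge_tcp:
  segments: {"motion": [[0.03, 0, 0, 0], [0.055, 0, 0, 0], [0.06, 0.001, 0, 0], [0.06, 0.002, 0, 0], [0.055, 0.001, 0, 0], [0, 0, 0, 10], [0, 0, 0, 10], [0, 0, 0, 10]]}
  jaw: 0.085
  grip_force: 40

```text
time_s: 36.52
tcp_pos: [0.6419, 0.1027, 0.2121]
tool_rot: [[0.65, 0.76, -0.003], [0.76, -0.65, -0.001], [-0.003, -0.002, -1.0]]
contact_force: [-0.2, 0.2, -0.9]
opening: 0.0852
finger_force: 0.0
```

>>> nudge_tcp:
  segments: {"motion": [[0, 0, 0, 10], [0, 0, 0, 10], [0, 0, 0, 10], [0, 0, 0, 10], [0, 0, 0, 10], [0, 0, 0, 10], [0, 0, 0, 0], [0, 0, 0, 0]]}

```text
time_s: 37.52
tcp_pos: [0.6425, 0.1027, 0.2132]
tool_rot: [[0.985, -0.173, -0.002], [-0.173, -0.985, -0.001], [-0.001, 0.001, -1.0]]
contact_force: [0.5, 0.0, -0.0]
opening: 0.0851
finger_force: 0.0
```

```bash
python3 - <<'E'
from h import *
s=env.state();print(s["q"],tool([.6426,.1034,.065]))
d=cam("wrist");print(px(d,[.6426,.1034,.094]),rim(d,[.6426,.1034,.094]))
g=cv2.cvtColor(d["image"],cv2.COLOR_RGB2GRAY)
P=np.array([.6426,.1034,0]);yh=np.array([.179,.984,0]);xh=np.array([.984,-.179,0])
print([(k,int(g[tuple(px(d,P-.02*xh+k*.001*yh+[0,0,.062]).astype(int)[::-1])])) for k in range(-48,49,3)])
print([(k,int(g[tuple(px(d,P-.027*yh+k*.001*xh+[0,0,.062]).astype(int)[::-1])])) for k in range(-48,49,3)])
E
```

```text
[ -26.41950296   31.30389097   18.83392699  103.72169591  -13.17801649
   47.21605697 -101.09833993] [ 0.0002 -0.0008  0.1482]
[317.9 187.6] (array([317.9, 187.6]), [[315.6, 194.6, 32.8, 58.0, 882.0], [318.0, 192.2, 22.2, 38.8, 526.0], [318.4, 176.6, 26.3, 28.8, 472.0], [321.4, 195.5, 20.2, 34.7, 263.0], [274.6, 197.4, 35.2, 42.6, 96.0]])
[(-48, 63), (-45, 57), (-42, 92), (-39, 172), (-36, 141), (-33, 52), (-30, 141), (-27, 153), (-24, 82), (-21, 245), (-18, 254), (-15, 134), (-12, 130), (-9, 133), (-6, 127), (-3, 127), (0, 126), (3, 127), (6, 123), (9, 112), (12, 118), (15, 114), (18, 170), (21, 88), (24, 226), (27, 246), (30, 247), (33, 57), (36, 235), (39, 144), (42, 170), (45, 173), (48, 169)]
[(-48, 178), (-45, 210), (-42, 241), (-39, 198), (-36, 163), (-33, 78), (-30, 146), (-27, 252), (-24, 155), (-21, 143), (-18, 170), (-15, 173), (-12, 109), (-9, 116), (-6, 110), (-3, 110), (0, 90), (3, 89), (6, 89), (9, 90), (12, 85), (15, 91), (18, 91), (21, 88), (24, 90), (27, 86), (30, 133), (33, 70), (36, 68), (39, 78), (42, 76), (45, 82), (48, 72)]
```

>>> nudge_tcp:
  segments: {"motion": [[0, -0.0008, 0.05, 0], [0, 0, 0.05, 0], [0, 0, 0.03, 0], [0, 0, 0.0175, 0], [0, 0, 0, 0]]}
  jaw: 0.085
  grip_force: 45

```text
time_s: 38.2
tcp_pos: [0.6427, 0.1032, 0.0658]
tool_rot: [[0.984, -0.177, -0.002], [-0.177, -0.984, -0.0], [-0.002, 0.001, -1.0]]
contact_force: [-1.2, 0.6, 0.5]
opening: 0.0847
finger_force: 0.0
```

>>> nudge_tcp:
  segments: {"motion": [[0, 0, 0, 0], [0, 0, 0, 0], [0, 0, 0, 0], [0, 0, 0, 0], [0, 0, -0.01, 0], [0, 0, -0.02, 0], [0, 0, 0, 0]]}
  jaw: 0.05
  grip_force: 45

```text
time_s: 39.08
tcp_pos: [0.6441, 0.1035, 0.0987]
tool_rot: [[0.984, -0.177, 0.003], [-0.177, -0.984, 0.001], [0.003, -0.001, -1.0]]
contact_force: [0.4, -0.2, -5.1]
opening: 0.0665
finger_force: 52.3
```

>>> nudge_tcp:
  segments: {"motion": [[0, 0, -0.03, 0], [0, 0, -0.04, 0], [0, 0, 0, 0], [0, 0, 0, -8], [0, 0, 0, -8], [0, 0, 0, -7], [0, 0, 0, 0], [0, 0, 0, 0]]}

```text
time_s: 40.08
tcp_pos: [0.6426, 0.1033, 0.1658]
tool_rot: [[0.976, 0.219, -0.001], [0.219, -0.976, -0.0], [-0.001, -0.0, -1.0]]
contact_force: [-0.1, -0.6, -4.8]
opening: 0.0663
finger_force: 53.6
```

```bash
python3 - <<'E'
from h import *
s=env.state();print(s["q"],tool([.4792,.3364,.14]))
d=cam("scene");p=np.array(s["tcp_pos"])
E
```

```text
[-21.30042568  33.78557127  10.97792357 105.64028338  -9.20404214
  41.50377771 -82.57954984] [-0.1084 -0.2632  0.026 ]
```

>>> nudge_tcp:
  segments: {"motion": [[-0.03, 0, 0, 0], [-0.05, 0, 0, 0], [-0.0284, 0, 0, 0], [0, -0.03, 0, 0], [0, -0.05, 0, 0], [0, -0.055, 0, 0], [0, -0.05, 0, 0], [0, -0.05, 0, 0]]}

```text
time_s: 41.12
tcp_pos: [0.4848, 0.3104, 0.1667]
tool_rot: [[0.975, 0.22, 0.0], [0.22, -0.975, 0.0], [0.0, -0.0, -1.0]]
contact_force: [1.3, 0.1, -4.8]
opening: 0.0661
finger_force: 53.6
```

>>> nudge_tcp:
  segments: {"motion": [[0, -0.0282, 0, 0], [0, 0, 0.02, 0], [0, 0, 0.02, 0], [0, 0, 0, 0], [0, 0, 0, 0]]}

```text
time_s: 41.75
tcp_pos: [0.4794, 0.3362, 0.1272]
tool_rot: [[0.975, 0.221, 0.001], [0.221, -0.975, 0.0], [0.001, -0.0, -1.0]]
contact_force: [0.0, 0.6, -4.4]
opening: 0.0667
finger_force: 53.5
```

```bash
python3 - <<'E'
from h import *
s=env.state();print(s["q"],tool([.4792,.3364,.07]))
E
```

```text
[ -48.17279557   33.0399996    11.13724497  115.9213513   -11.4415839
   32.01823617 -106.32140926] [-0.0002 -0.0002  0.0572]
```

>>> nudge_tcp:
  segments: {"motion": [[0, 0, 0.03, 0], [0, 0, 0.02, 0], [0, 0, 0.0065, 0], [0, 0, 0, 0], [0, 0, 0, 0]]}

```text
time_s: 42.38
tcp_pos: [0.4796, 0.3364, 0.0712]
tool_rot: [[0.975, 0.221, 0.001], [0.221, -0.975, 0.001], [0.001, -0.001, -1.0]]
contact_force: [0.1, 0.8, -4.8]
opening: 0.0663
finger_force: 53.4
```

>>> nudge_tcp:
  segments: {"motion": [[0, 0, 0.002, 0], [0, 0, 0.001, 0], [0, 0, 0, 0], [0, 0, 0, 0]]}

```text
time_s: 42.88
tcp_pos: [0.4791, 0.3361, 0.0672]
tool_rot: [[0.975, 0.221, 0.0], [0.221, -0.975, 0.0], [0.0, -0.0, -1.0]]
contact_force: [-0.4, -0.1, -4.8]
opening: 0.0661
finger_force: 53.5
```

>>> nudge_tcp:
  segments: {"motion": [[0, 0, 0.0015, 0], [0, 0, 0, 0], [0, 0, 0, 0]]}

```text
time_s: 43.25
tcp_pos: [0.4791, 0.3362, 0.0661]
tool_rot: [[0.975, 0.221, 0.0], [0.221, -0.975, 0.0], [0.0, -0.0, -1.0]]
contact_force: [-1.7, -1.0, 5.6]
opening: 0.0663
finger_force: 55.0
```

>>> nudge_tcp:
  segments: {"motion": [[0, 0, 0, 0], [0, 0, 0, 0], [0, 0, 0, 0], [0, 0, 0, 0], [0, 0, -0.04, 0], [0, 0, -0.06, 0], [0, 0, -0.06, 0], [0, 0, 0, 0]]}
  jaw: 0.085

```text
time_s: 44.25
tcp_pos: [0.4811, 0.3373, 0.2304]
tool_rot: [[0.975, 0.221, 0.006], [0.221, -0.975, 0.005], [0.007, -0.004, -1.0]]
contact_force: [0.2, 0.3, -0.7]
opening: 0.085
finger_force: 0.0
```

>>> nudge_tcp:
  segments: {"motion": [[0, 0.02, 0, 0], [0, 0.05, 0, 0], [0, 0.05, 0, 0], [0, 0.03, 0, 0], [0, 0, 0, 0], [0, 0, 0, 0]]}

```text
time_s: 45.0
tcp_pos: [0.5117, 0.1895, 0.2246]
tool_rot: [[0.975, 0.221, -0.002], [0.221, -0.975, -0.001], [-0.002, 0.0, -1.0]]
contact_force: [0.2, 0.1, -0.0]
opening: 0.0849
finger_force: 0.0
```

```bash
python3 - <<'E'
from h import *
s=env.state();print(s["tcp_pos"])
d=cam("wrist");t=cam("top");sc=cam("scene")
c=np.array([.4792,.3364,0])
for n,k in(("w",d),("t",t),("s",sc)):
    q=px(k,c+[0,0,.092]);lo=12 if n!="w" else 20;print(n,q,ells(k,q,45 if n=="w" else 28,lo,70)[:4])
np.set_printoptions(suppress=True)
o=cv2.imread("pics/scene0.png");n=sc["image"][:,:,::-1]
for nm,p in dict(dish=(.523,-.237,.0125),vial=(.433,.006,.052)).items():
    q=px(sc,p).astype(int);print(nm,o[q[1],q[0]],n[q[1],q[0]],rim(t,p)[0],ells(t,px(t,p),18,8,30)[:2],end=" ");print(ells(sc,px(sc,p),20,8,30)[:2])
cv2.imwrite("pics/end.png",n)
E
```

```text
[0.51172556 0.18945493 0.22463106]
w [159.1 182.5] [[161.7, 182.2, 32.0, 45.1, 1492.0], [111.2, 135.6, 43.7, 66.6, 1191.0], [159.9, 184.1, 44.6, 52.9, 651.0], [158.7, 184.4, 49.6, 58.2, 488.0]]
t [159.4 255.2] []
s [430.5 102.3] [[443.8, 132.6, 12.5, 14.7, 123.0]]
dish [224 226 221] [224 226 221] [381.4 213.9] [] [[250.8, 241.6, 23.8, 26.6, 321.0]]
vial [237 236 231] [236 235 230] [296.1 257.6] [[300.2, 261.5, 12.9, 21.0, 141.0]] [[315.1, 158.7, 9.6, 12.2, 273.0], [315.5, 167.5, 12.9, 16.9, 262.0]]
```

```bash
python3 -c "
from cell import env
print(env.job_done())"
```

```text
the job is handed in; nothing more can be done
None
```

I clamped the carrier, nested the two beakers I found fully home in it, opened the pliers with the release lever, and stood the loaded carrier flat in the steel tray. I handed the job in at about 45 s of the 210 s allowed. The other things on the bench were never touched; I re-checked only the dish and vial at the end.

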